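Tag the softest spring nest

ROBOT

A 7-joint arm with a two-finger parallel gripper is mounted at the origin on a cart in front of the work surface, level with it; the furniture and walls round the work are solid. World frame = base frame: x ahead of the robot, y to its left, z up, the work surface at z = 0. Lengths are in m, angles in rad, forces in N, time in s.
With the tool pointing down it reaches from about 0.425 to 0.825 m from the base axis. Payload 3.6 kg.
Tool frame: the origin (TCP) lies where the fingers leave the gripper's body, on its centre line; the fingertips stand 73 mm ahead of it and the grasp point (between the pads) lies 54 mm ahead of it; x points along the fingers, y is the direction in which the jaws open and shut, and the axes are right-handed (so a half turn about x gives the same grasp; the last joint's range is limited). The gripper opens to 85 mm and grips with 20 to 120 N. Pads are 22 mm wide; open, the fingers measure 114 mm over their backs; the gripper's body (76 mm by 85 mm) begins 54 mm behind the grasp point. The pads swing forward as they close: fully open they stand 13 mm farther back than shut.
Start: joints at [-1.284, 0.615, -0.013, 1.423, 0.008, 1.103, -0.04], TCP at [0.2, 0.618, 0.304] pointing down, gripper open.
Joint ranges: [-3.12, 3.12], [-0.3, 2.06], [-1.34, 1.32], [0.26, 2.42], [-1.36, 4.5], [0.01, 1.98], [-2.84, 2.84]. Speed limits (rad/s): [2.79, 2.79, 3.14, 3.14, 3.14, 3.14, 3.14].

INTERFACE

Orientations are given as a unit quaternion [x, y, z, w].
In Python, from workcell import ctrl gives the robot as it stands.
- The arm moves only by the tool drive_tool, never from a script. Its argument "commands" is a list of rows, each a list of 7 numbers: the turn, a rotation vector about the tool's x, y, z in degrees, then the shift along the tool's x, y, z in mm, then the closure, from 0 (fully open) to 1 (shut). A call has 1 to 8 rows; each row shifts and turns the commanded pose from where the row before left it, along the tool's axes as they then stand; what a row does not reach is not made up. A row lasts 1/8 s, in which the tool goes at most 62.5 mm and 10.7 degrees, less where a joint would pass 70% of its speed; a pose out of reach is approached as far as the arm can. A call is refused whole if a number of a shift passes 62.5 or a number of a turn 10.7, either way. A call with a gripper value outside its range is refused whole. The fingers move at their own pace and stop on an object; "grip_force" is the grip in N (left out, the last holds). Time passes only in rows, so rows that do not move let the fingers close. It gives the time, the measured TCP pose, the force and the opening at its end, in the units of the state.
- ctrl.get_state(): the state, without advancing time (a new reading comes with each control period).
- ctrl.grab_frame(name): name is "scene" or "side" or "wrist"; returns the picture (384x512x3 uint8, red, green, blue); there is no depth.
- ctrl.camera_info(name): a dict with "vfov" (degrees; the focal length in pixels is half the picture's height over the tangent of half this angle, whatever the lens; pixels are square), "cx", "cy" (the principal point, pixels), "camera_from_world" (4x4, takes a point from world to camera coordinates); the wrist camera has in their place "hand_eye" (4x4, takes a point from camera to tool coordinates, whose origin is the TCP and whose axes are the tool frame's). Camera axes: x right, y up, looking along -z (the intrinsics and any distortion apply to the point x, -y, -z); pixel columns grow to the right and rows downward; lengths in m; the calibration is good to about 2 mm. A picture is of the moment at which its call begins: read the wrist's pose just before it. camera_info takes no time and is no camera call.
- ctrl.hand_in(): hands the job in, once; it reports no verdict.
The state is a dict: "time_s": time; "q": joint angles; "qd": joint speeds; "joint_torque": joint torques, N m; "tcp_pos": TCP position; "tcp_rot": TCP orientation; "wrist_force": force on the tool from outside, world axes, zero at the start; "ft_torque": the same for the moment, N m; "width": finger opening in m.
Only numpy, scipy, OpenCV 4.12 (cv2) and the standard library are available. Lean on these libraries where they do the work, as an engineer would, in place of code of your own. Each camera call takes 0.05 s, during which the arm holds its last target. There are 200 camera calls.

TASK

One of the three spring-mounted cap nests on the board has gone soft. With the closed fingertips, press each of the three round pads with a gentle push of about 6 N and let it come back up, then push the white tag in front of the softest pad fully down. Leave the other two tags up, do not pull, pinch or lift anything, and leave the things round about alone.

Things in the scene. Friction and masses are not known exactly. Their poses are not given: they have to be found in the camera images.
- board: Fixed aluminium base board, 160 (x) by 214 (y) by 10 mm thick, lying on the bench; origin at the centre of its underside. Its y axis runs along the row of three nests, its -x side (with the tags) faces the robot; it is turned only about the vertical, by up to 0.3 rad. The three nests stand on it in a row with 66 mm between centres, in any order, with the same heading as the board.
- pad_a_top (a point): Centre of the top face of the pad of nest A: a flat round black rubber pad, 40 mm across, 12 mm thick, on a visible coil spring; at rest its top is 82 mm above the bench. This point moves down with the pad. All three pads look alike.
- pad_a (a joint): How far the pad of nest A is pressed down (m): 0 at rest. It springs back when released. It starts to give at about 1.5 N; from there the three springs differ, between about 0.24 and 0.9 N per mm. The softest gives about 18 mm under 6 N and stops at 22 mm; the springs of the two others close up solid after less than 10 mm.
- tag_a_top (a point): Centre of the top of the tag of nest A: a small white push-down tag with a flat top 16 (x) by 24 (y) mm, 56 mm in front (-x of the board) of its own pad's centre; its top is 65 mm above the bench when up and 51 mm when fully down. This point moves with the tag.
- tag_a (a joint): How far the tag of nest A is pushed down (m): about 0 as it starts, 0.014 fully down at its stop; negative if it is pulled up. It slides with about 3 N of friction and stays where it is left.
- pin_a (a joint): Witness pin of nest A: a thin white pin, 6 mm across, behind the pad (away from the tag), under the pad's small ear. The pad drives it down and it stays at the deepest point that the pad has reached (m): 0 when the pad was never pressed.
- pad_b_top (a point): Centre of the top face of the pad of nest B: a flat round black rubber pad, 40 mm across, 12 mm thick, on a visible coil spring; at rest its top is 82 mm above the bench. This point moves down with the pad. All three pads look alike.
- pad_b (a joint): How far the pad of nest B is pressed down (m): 0 at rest. It springs back when released. It starts to give at about 1.5 N; from there the three springs differ, between about 0.24 and 0.9 N per mm. The softest gives about 18 mm under 6 N and stops at 22 mm; the springs of the two others close up solid after less than 10 mm.
- tag_b_top (a point): Centre of the top of the tag of nest B: a small white push-down tag with a flat top 16 (x) by 24 (y) mm, 56 mm in front (-x of the board) of its own pad's centre; its top is 65 mm above the bench when up and 51 mm when fully down. This point moves with the tag.
- tag_b (a joint): How far the tag of nest B is pushed down (m): about 0 as it starts, 0.014 fully down at its stop; negative if it is pulled up. It slides with about 3 N of friction and stays where it is left.
- pin_b (a joint): Witness pin of nest B: a thin white pin, 6 mm across, behind the pad (away from the tag), under the pad's small ear. The pad drives it down and it stays at the deepest point that the pad has reached (m): 0 when the pad was never pressed.
- pad_c_top (a point): Centre of the top face of the pad of nest C: a flat round black rubber pad, 40 mm across, 12 mm thick, on a visible coil spring; at rest its top is 82 mm above the bench. This point moves down with the pad. All three pads look alike.
- pad_c (a joint): How far the pad of nest C is pressed down (m): 0 at rest. It springs back when released. It starts to give at about 1.5 N; from there the three springs differ, between about 0.24 and 0.9 N per mm. The softest gives about 18 mm under 6 N and stops at 22 mm; the springs of the two others close up solid after less than 10 mm.
- tag_c_top (a point): Centre of the top of the tag of nest C: a small white push-down tag with a flat top 16 (x) by 24 (y) mm, 56 mm in front (-x of the board) of its own pad's centre; its top is 65 mm above the bench when up and 51 mm when fully down. This point moves with the tag.
- tag_c (a joint): How far the tag of nest C is pushed down (m): about 0 as it starts, 0.014 fully down at its stop; negative if it is pulled up. It slides with about 3 N of friction and stays where it is left.
- pin_c (a joint): Witness pin of nest C: a thin white pin, 6 mm across, behind the pad (away from the tag), under the pad's small ear. The pad drives it down and it stays at the deepest point that the pad has reached (m): 0 when the pad was never pressed.
- cap_x: Bystander, leave alone: black bottle cap, 24 mm across and 9 mm high, loose on the back edge of the board, between nests; origin at the centre of its underside.
- cap_y: Bystander, leave alone: black bottle cap, 24 mm across and 9 mm high, loose on the back edge of the board, between nests; origin at the centre of its underside.
- hex_key: Bystander, leave alone: small dark hex key, 47 by 76 by 5 mm, lying on the bench in front of the board; origin at the centre of its underside.
- hardener: Bystander, leave alone: small blue and white pot, 38 mm across, 66 mm high, on the bench behind the board; origin at the centre of its underside.
- tape_masking: Bystander, leave alone: roll of pale tape, 70 mm across, 25 mm high, on the bench behind the board; origin at the centre of its underside.

How it is judged:
By the outcome, as a careful person would: the job done as asked, in the order asked, and still so for the second after the job is handed in, with the robot touching nothing.
It also fails if it takes over 48 s, if anything falls off the work surface, if the arm or the gripper's body presses on something with over 40 N, if the wrist force passes 120 N, or if a joint passes its speed limit or range.

## Working session

There is one attempt and no reset: what is moved stays moved. The work goes in short steps, Python scripts to look and compute and a tool call to move; the robot and the scene stay as the last step left them, time stands still between calls to the robot, and variables do not carry over. Pictures are saved under pics/ and viewed, about 8 in all and at most 12, crops included, and the job is handed in when it is done.

Besides the shell and the picture viewer there is one more tool, called by a JSON object that holds its "method" and its "body", one argument or row to a line. drive_tool: Moves the arm, as the interface text tells. Its arguments: {"type":"object","properties":{"commands":{"type":"array"},"grip_force":{"type":"number"}},"required":["commands"]}

```bash
mkdir -p pics; ls
python3 - <<'E'
from workcell import ctrl
import cv2,numpy as np
s=ctrl.get_state(); print({k:np.round(v,4) for k,v in s.items()})
for n in("scene","side","wrist"):
    print(n,ctrl.camera_info(n))
a=ctrl.grab_frame("scene");b=ctrl.grab_frame("side")
cv2.imwrite("pics/scene0.png",a[:,:,::-1]);cv2.imwrite("pics/side0.png",b[:,:,::-1])
cv2.imwrite("pics/both0.png",cv2.resize(np.vstack([a,b]),None,fx=.78,fy=.78)[:,:,::-1])
E
```

```text
pics
{'time_s': np.float64(0.0), 'q': array([-1.2845,  0.6159, -0.0126,  1.4249,  0.0081,  1.1034, -0.0404]), 'qd': array([ 0.001 ,  0.0029, -0.0009, -0.0001,  0.0011, -0.0002, -0.0014]), 'joint_torque': array([ 7.00000e-04, -4.69200e+01,  2.59300e-01, -1.71027e+01,
        9.90000e-03,  9.60000e-03, -0.00000e+00]), 'tcp_pos': array([0.1999, 0.6179, 0.3027]), 'tcp_rot': array([ 0.1092,  0.6986, -0.1111,  0.6984]), 'wrist_force': array([-0.3824, -0.2736,  0.589 ]), 'ft_torque': array([ 0.0257,  0.0509, -0.0251]), 'width': np.float64(0.0855)}
scene {'vfov': 43.799935347480286, 'cx': 246.79375246254145, 'cy': 193.71627260440385, 'camera_from_world': array([[ 0.50109726, -0.86534684, -0.00873982, -0.4764354 ],
       [ 0.3294368 ,  0.18140897,  0.92658631, -0.24651724],
       [-0.80023305, -0.46718908,  0.37598063, -0.46903785],
       [ 0.        ,  0.        ,  0.        ,  1.        ]])}
side {'vfov': 56.313468917116715, 'cx': 259.3289703029644, 'cy': 200.10052100713497, 'camera_from_world': array([[ 0.99755676, -0.06769621,  0.01725499, -0.62023478],
       [ 0.02239768,  0.5438665 ,  0.8388728 ,  0.03759976],
       [-0.06617292, -0.83643676,  0.54405395, -1.03885461],
       [ 0.        ,  0.        ,  0.        ,  1.        ]])}
wrist {'vfov': 69.71184100314927, 'cx': 252.01809778548758, 'cy': 188.05122225275633, 'hand_eye': array([[ 8.23922673e-04,  2.62127621e-01, -9.65032866e-01,
        -7.01269515e-02],
       [ 9.99999659e-01, -2.64734966e-04,  7.81867719e-04,
        -6.71064367e-04],
       [-5.05288182e-05, -9.65033181e-01, -2.62127750e-01,
        -6.54744918e-02],
       [ 0.00000000e+00,  0.00000000e+00,  0.00000000e+00,
         1.00000000e+00]])}
```

View pics/scene0.png

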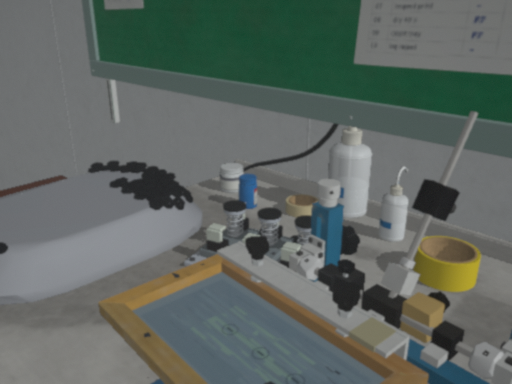

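View pics/side0.png

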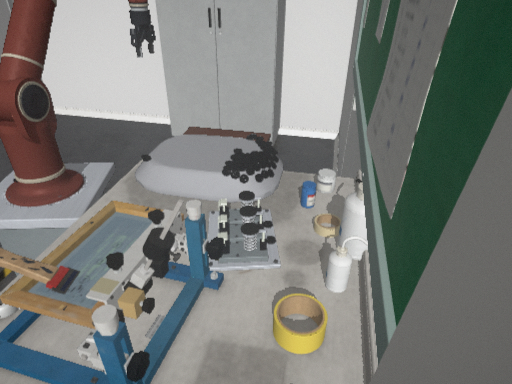

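The scene view shows the nests at about (235,207), (268,215) and (303,224). The side view shows them at (246,198), (248,214) and (250,232), with a blue press post at (195,230). I'll enlarge both.

Run:
```python
import cv2,numpy as np
a=cv2.imread("pics/scene0.png")[180:300,170:370];b=cv2.imread("pics/side0.png")[175:295,180:340]
a=cv2.resize(a,(800,480),interpolation=2)[:300*1]
b=cv2.resize(b,(800,600),interpolation=2)
cv2.imwrite("pics/c1.png",b)
cv2.imwrite("pics/c2.png",cv2.resize(cv2.imread("pics/scene0.png")[180:300,170:370],(800,480),interpolation=2))
```

```text
(no output)
```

View pics/c1.png

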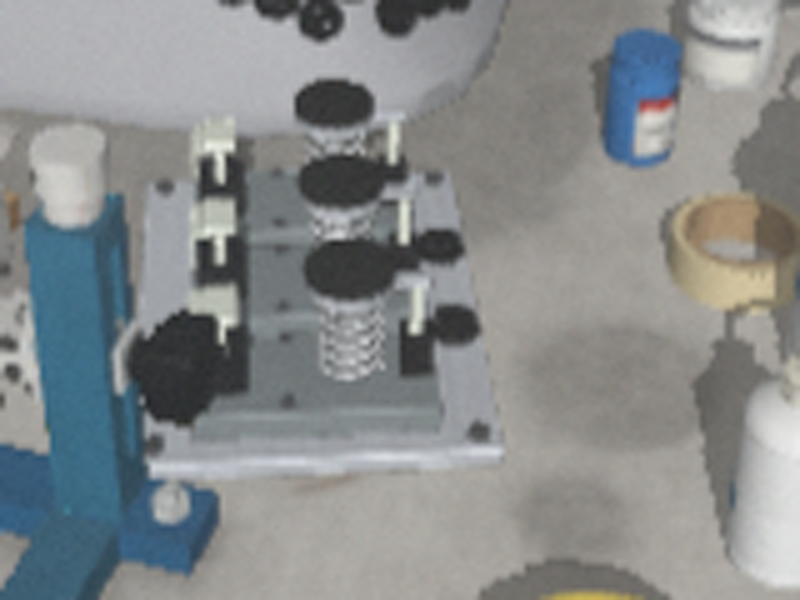

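View pics/c2.png

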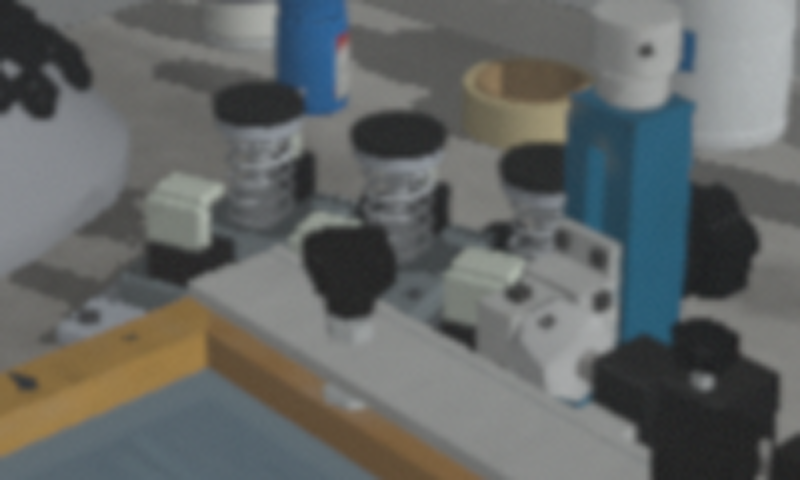

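The side crop shows three pads at about (335,101), (342,178) and (350,265), with tag tops at (212,130), (213,214) and (213,298). Two loose caps, the blue pot and the tape sit behind. The blue post with a black knob stands close to the front-right tag. I'll cast rays for these.

```bash
cat > h.py <<'E'
import numpy as np
from workcell import ctrl
from scipy.spatial.transform import Rotation as R
def cam(n,s=None):
    i=ctrl.camera_info(n); f=192/np.tan(np.radians(i["vfov"]/2))
    if n=="wrist":
        T=np.eye(4);T[:3,:3]=R.from_quat(s["tcp_rot"]).as_matrix();T[:3,3]=s["tcp_pos"];W=T@i["hand_eye"]
    else: W=np.linalg.inv(i["camera_from_world"])
    return W,f,i["cx"],i["cy"]
def ray(n,p,z,s=None):
    W,f,cx,cy=cam(n,s); d=W[:3,:3]@np.array([(p[0]-cx)/f,-(p[1]-cy)/f,-1]); o=W[:3,3]
    return o+d*(z-o[2])/d[2]
def proj(n,P,s=None):
    W,f,cx,cy=cam(n,s); c=np.linalg.inv(W)@np.r_[P,1]; return np.array([cx-f*c[0]/c[2],cy+f*c[1]/c[2]])
def tri(p,q):
    A=[];b=[]
    for n,u in(("scene",p),("side",q)):
        o=ray(n,u,0);e=ray(n,u,1)-o;e/=np.linalg.norm(e);M=np.eye(3)-np.outer(e,e);A.append(M);b.append(M@o)
    return np.linalg.lstsq(np.vstack(A),np.hstack(b),rcond=None)[0]
E
python3 - <<'E'
from h import *
np.set_printoptions(precision=4,suppress=True)
S=lambda x,y:(180+x/5,175+y/5); C=lambda x,y:(170+x/4,180+y/4)
for l,p,z in [("pad far",(335,101),.082),("mid",(342,178),.082),("near",(350,263),.082),("tag far",(212,130),.065),("tag mid",(213,214),.065),("tag near",(213,298),.065),("brd FR",(147,465),.01),("brd FL",(147,183),.01),("brd BL",(453,178),.01),("brd BR",(502,450),.01)]:
    print(l,ray("side",S(*p),z))
for l,p,z in [("pad far",(258,98),.082),("mid",(398,130),.082),("near",(545,160),.082),("tag far",(185,186),.065),("tag near",(485,262),.065)]:
    print("sc",l,ray("scene",C(*p),z))
print("post cap top",tri(C(640,10),S(68,135)))
print("post top",tri(C(690,97),S(122,200)),tri(C(572,97),S(28,210)))
print("blackclump bag", tri(C(60,60),S(400,5)))
print("knob front",tri(C(350,245),(115,262)), "knob",tri((345,240),S(178,368)))
E
```

```text
pad far [ 0.5771 -0.1976  0.082 ]
mid [ 0.5777 -0.2631  0.082 ]
near [ 0.5784 -0.3265  0.082 ]
tag far [ 0.5171 -0.1947  0.065 ]
tag mid [ 0.5189 -0.2648  0.065 ]
tag near [ 0.52   -0.3261  0.065 ]
brd FR [ 0.4909 -0.3685  0.01  ]
brd FL [ 0.4807 -0.1593  0.01  ]
brd BL [ 0.6402 -0.1615  0.01  ]
brd BR [ 0.642  -0.3668  0.01  ]
sc pad far [ 0.571  -0.1969  0.082 ]
sc mid [ 0.5706 -0.2634  0.082 ]
sc near [ 0.5732 -0.3266  0.082 ]
sc tag far [ 0.5146 -0.1968  0.065 ]
sc tag near [ 0.515  -0.3286  0.065 ]
post cap top [ 0.4747 -0.3956  0.1921]
post top [ 0.4915 -0.4052  0.1637] [ 0.4574 -0.3849  0.1605]
blackclump bag [ 0.6189 -0.0553  0.0545]
knob front [ 0.3335 -0.4029  0.1305] knob [ 0.5095 -0.4102  0.0979]
```

Run:
```python
from h import *
np.set_printoptions(precision=4,suppress=True)
s=ctrl.get_state();print(R.from_quat(s["tcp_rot"]).as_matrix())
print("bag top if y=0:",[ (ray("side",(210,136),z),z) for z in (.1,.15,.2)])
print("bag tri",tri((60,192),(150,155)),tri((200,215),(282,180)))
```

```text
[[-0.0007  0.3077  0.9515]
 [-0.0022  0.9515 -0.3077]
 [-1.     -0.0023  0.    ]]
bag top if y=0: [(array([0.4741, 0.1253, 0.1   ]), 0.1), (array([0.4825, 0.0064, 0.15  ]), 0.15), (array([ 0.4909, -0.1125,  0.2   ]), 0.2)]
bag tri [ 0.3332 -0.0759  0.1505] [ 0.6836 -0.0328  0.0031]
```

{"method": "drive_tool", "body": {
  "commands": [
    [5.4,0,0,0,0,61,1],
    [5.4,0,0,0,0,61,1],
    [5.4,0,0,0,0,61,1],
    [5.4,0,0,0,0,61,1],
    [5.4,0,0,0,0,61,1],
    [5.4,0,0,0,0,61,1],
    [5.4,0,0,0,0,61,1],
    [5.4,0,0,0,0,61,1]
  ],
  "grip_force": 40
}}

```text
time_s: 1.1
tcp_pos: [0.5826, 0.3312, 0.3031]
tcp_rot: [0.36, 0.609, -0.361, 0.608]
wrist_force: [0.8, 0.8, -0.0]
width: -0.0
```

{"method": "drive_tool", "body": {
  "commands": [
    [5.4,0,0,0,0,61,1],
    [5.4,0,0,0,0,61,1],
    [5.4,0,0,0,0,61,1],
    [5.4,0,0,0,0,61,1],
    [5.4,0,0,0,0,61,1],
    [5.4,0,0,0,0,61,1],
    [5.4,0,0,0,0,61,1],
    [5.4,0,0,0,0,61,1]
  ]
}}

```text
time_s: 2.1
tcp_pos: [0.6639, -0.1384, 0.3031]
tcp_rot: [-0.559, -0.433, 0.559, -0.433]
wrist_force: [-0.0, -0.4, 0.6]
width: 0.0002
```

{"method": "drive_tool", "body": {
  "commands": [
    [0,0,0,0,-20,44,1],
    [0,0,0,0,-20,44,1],
    [0,0,0,0,-20,44,1],
    [-7,0,0,0,0,0,1],
    [-7,0,0,0,0,0,1],
    [0,0,0,0,0,0,1]
  ]
}}

```text
time_s: 2.85
tcp_pos: [0.5731, -0.2498, 0.3035]
tcp_rot: [0.502, 0.499, -0.502, 0.498]
wrist_force: [0.3, 0.4, 0.3]
width: 0.0002
```

Run:
```python
from h import *
import cv2
s=ctrl.get_state();print(s["tcp_pos"],s["q"],s["wrist_force"]);print(R.from_quat(s["tcp_rot"]).as_matrix().round(3))
a=ctrl.grab_frame("wrist")[:,:,::-1];cv2.imwrite("pics/w1.png",a)
for x in(.575,):
  for y in(-.197,-.263,-.327): print(proj("wrist",[x,y,.082],s),proj("wrist",[.518,y,.065],s))
cv2.imwrite("pics/w1b.png",cv2.resize(a,(768,576),interpolation=2))
```

```text
[ 0.57312796 -0.24975872  0.30346644] [ 0.18718304  0.59160421  0.32193507  1.50798231 -0.20231418  1.0759588
  0.54745669] [0.26622702 0.43808763 0.30327753]
[[-0.001  1.    -0.007]
 [ 0.001 -0.007 -1.   ]
 [-1.    -0.001 -0.001]]
[253.2139883  125.75496454] [201.03329737 125.43575506]
[253.57112124 187.4466785 ] [204.20927752 183.92994621]
[253.88036245 240.86550071] [206.97567575 234.88058792]
```

View pics/w1b.png

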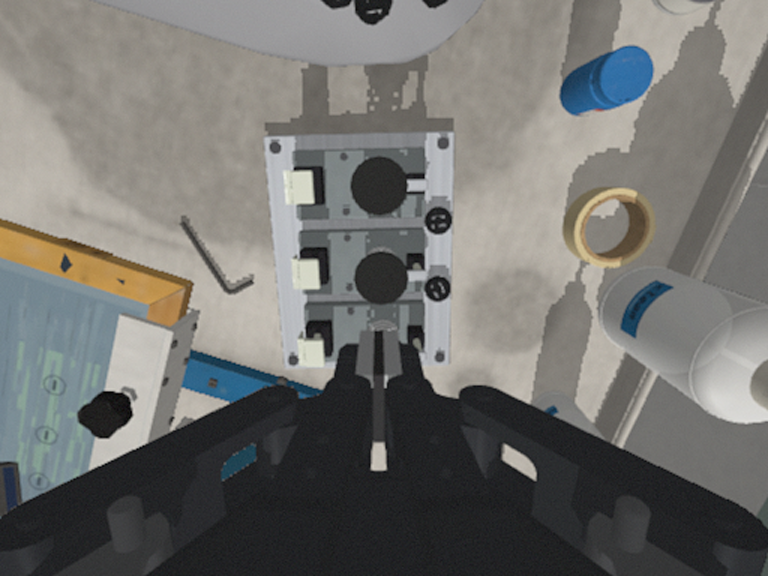

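The wrist view confirms the estimates to within about 3 mm: pads at (253,122) and (253,185), tags at (200,125), (205,181) and (208,234), full-resolution pixels. I'll press the far-left pad first.

{"method": "drive_tool", "body": {
  "commands": [
    [0,0,0,0,0,-55,1],
    [0,0,0,60,0,0,1],
    [0,0,0,60,0,0,1],
    [0,0,0,20,0,0,1],
    [0,0,0,0,0,0,1],
    [0,0,0,4,0,0,1],
    [0,0,0,0,0,0,1],
    [0,0,0,0,0,0,1]
  ]
}}

```text
time_s: 3.9
tcp_pos: [0.5742, -0.195, 0.161]
tcp_rot: [0.502, 0.498, -0.501, 0.499]
wrist_force: [0.6, -0.7, -0.6]
width: 0.0
```

{"method": "drive_tool", "body": {
  "commands": [
    [0,0,0,2,0,0,1],
    [0,0,0,2,0,0,1],
    [0,0,0,0,0,0,1],
    [0,0,0,0,0,0,1]
  ]
}}

```text
time_s: 4.4
tcp_pos: [0.5737, -0.1948, 0.1559]
tcp_rot: [-0.501, -0.499, 0.501, -0.499]
wrist_force: [0.8, 0.4, 0.2]
width: 0.0
```

{"method": "drive_tool", "body": {
  "commands": [
    [0,0,0,2,0,0,1],
    [0,0,0,1,0,0,1],
    [0,0,0,0,0,0,1],
    [0,0,0,0,0,0,1]
  ]
}}

```text
time_s: 4.9
tcp_pos: [0.5739, -0.1949, 0.1531]
tcp_rot: [0.501, 0.498, -0.501, 0.499]
wrist_force: [-0.0, -0.4, 1.8]
width: 0.0006
```

```bash
python3 -c "
from h import *
s=ctrl.get_state();print(s['tcp_pos'],s['wrist_force'])"
```

```text
[ 0.57391668 -0.19489304  0.15313411] [-0.04429483 -0.39553202  1.79579171]
```

Contact. I'll go 3 mm deeper and read the force.

{"method": "drive_tool", "body": {
  "commands": [
    [0,0,0,2,0,0,1],
    [0,0,0,1,0,0,1],
    [0,0,0,0,0,0,1],
    [0,0,0,0,0,0,1]
  ]
}}

```text
time_s: 5.4
tcp_pos: [0.5739, -0.1949, 0.1502]
tcp_rot: [0.501, 0.498, -0.501, 0.499]
wrist_force: [-0.8, -0.7, 4.7]
width: 0.0002
```

{"method": "drive_tool", "body": {
  "commands": [
    [0,0,0,1,0,0,1],
    [0,0,0,0,0,0,1],
    [0,0,0,0,0,0,1]
  ]
}}

```text
time_s: 5.78
tcp_pos: [0.5739, -0.1949, 0.1492]
tcp_rot: [0.501, 0.498, -0.501, 0.499]
wrist_force: [-0.6, 0.5, 6.1]
width: 0.0001
```

That gave 6.1 N at about 5–6 mm, so this spring is stiff. Next is the middle pad.

{"method": "drive_tool", "body": {
  "commands": [
    [0,0,0,-10,0,0,1],
    [0,0,0,-10,0,0,1],
    [0,0,0,0,0,40,1],
    [0,0,0,0,0,26,1],
    [0,0,0,9,0,0,1],
    [0,0,0,3,0,0,1],
    [0,0,0,0,0,0,1],
    [0,0,0,0,0,0,1]
  ]
}}

```text
time_s: 6.78
tcp_pos: [0.5738, -0.2595, 0.1569]
tcp_rot: [0.501, 0.499, -0.501, 0.499]
wrist_force: [0.3, 1.1, -0.3]
width: -0.0002
```

{"method": "drive_tool", "body": {
  "commands": [
    [0,0,0,2,0,0,1],
    [0,0,0,2,0,0,1],
    [0,0,0,0,0,0,1],
    [0,0,0,0,0,0,1]
  ]
}}

```text
time_s: 7.28
tcp_pos: [0.5737, -0.2604, 0.1531]
tcp_rot: [0.502, 0.499, -0.501, 0.499]
wrist_force: [0.0, 1.4, 2.1]
width: 0.0002
```

{"method": "drive_tool", "body": {
  "commands": [
    [0,0,0,2,0,0,1],
    [0,0,0,1,0,0,1],
    [0,0,0,0,0,0,1],
    [0,0,0,0,0,0,1]
  ]
}}

```text
time_s: 7.78
tcp_pos: [0.5737, -0.2605, 0.1501]
tcp_rot: [0.502, 0.499, -0.501, 0.499]
wrist_force: [1.1, 1.9, 3.1]
width: -0.0
```

{"method": "drive_tool", "body": {
  "commands": [
    [0,0,0,2,0,0,1],
    [0,0,0,0,0,0,1],
    [0,0,0,0,0,0,1]
  ]
}}

```text
time_s: 8.15
tcp_pos: [0.5737, -0.2605, 0.148]
tcp_rot: [0.502, 0.499, -0.501, 0.499]
wrist_force: [0.8, 2.2, 4.5]
width: -0.0001
```

{"method": "drive_tool", "body": {
  "commands": [
    [0,0,0,2,0,0,1],
    [0,0,0,0,0,0,1],
    [0,0,0,0,0,0,1]
  ]
}}

```text
time_s: 8.52
tcp_pos: [0.5737, -0.2605, 0.1462]
tcp_rot: [0.502, 0.499, -0.501, 0.499]
wrist_force: [0.1, 3.2, 5.2]
width: -0.0003
```

{"method": "drive_tool", "body": {
  "commands": [
    [0,0,0,0.7,0,0,1],
    [0,0,0,0,0,0,1],
    [0,0,0,0,0,0,1]
  ]
}}

```text
time_s: 8.9
tcp_pos: [0.5737, -0.2605, 0.1458]
tcp_rot: [0.502, 0.499, -0.501, 0.499]
wrist_force: [0.1, 2.9, 6.4]
width: 0.0001
```

6.4 N at about 9 mm, so this one isn't the soft one either. Now the near-right pad.

{"method": "drive_tool", "body": {
  "commands": [
    [0,0,0,-10,0,0,1],
    [0,0,0,-10,0,0,1],
    [0,0,0,0,0,40,1],
    [0,0,0,0,0,26,1],
    [0,0,0,0,0,0,1],
    [0,0,0,9,0,0,1],
    [0,0,0,0,0,0,1],
    [0,0,0,0,0,0,1]
  ]
}}

```text
time_s: 9.9
tcp_pos: [0.5732, -0.3255, 0.1559]
tcp_rot: [0.501, 0.499, -0.501, 0.499]
wrist_force: [0.3, -0.2, 0.2]
width: 0.0003
```

{"method": "drive_tool", "body": {
  "commands": [
    [0,0,0,2,0,0,1],
    [0,0,0,2,0,0,1],
    [0,0,0,0,0,0,1],
    [0,0,0,0,0,0,1]
  ]
}}

```text
time_s: 10.4
tcp_pos: [0.5732, -0.3266, 0.1524]
tcp_rot: [0.501, 0.499, -0.501, 0.499]
wrist_force: [1.3, -0.3, 0.1]
width: 0.0001
```

{"method": "drive_tool", "body": {
  "commands": [
    [0,0,0,2,0,0,1],
    [0,0,0,1,0,0,1],
    [0,0,0,0,0,0,1],
    [0,0,0,0,0,0,1]
  ]
}}

```text
time_s: 10.9
tcp_pos: [0.5732, -0.3267, 0.1493]
tcp_rot: [0.501, 0.498, -0.501, 0.499]
wrist_force: [0.9, 1.2, 1.0]
width: -0.0005
```

{"method": "drive_tool", "body": {
  "commands": [
    [0,0,0,2,0,0,1],
    [0,0,0,2,0,0,1],
    [0,0,0,0,0,0,1],
    [0,0,0,0,0,0,1]
  ]
}}

```text
time_s: 11.4
tcp_pos: [0.5732, -0.3267, 0.1453]
tcp_rot: [0.501, 0.499, -0.501, 0.499]
wrist_force: [2.7, 1.3, 2.2]
width: -0.0002
```

Run:
```python
from h import *
import cv2
a=ctrl.grab_frame("side");b=ctrl.grab_frame("wrist");s=ctrl.get_state();print(s["wrist_force"],s["tcp_pos"])
c=cv2.resize(a[120:280,180:330],(560,597),interpolation=2)
cv2.imwrite("pics/s2.png",c[:,:,::-1]);cv2.imwrite("pics/w2.png",b[:,:,::-1])
```

```text
[1.3366875  1.42123527 3.15073137] [ 0.57321833 -0.32672603  0.14532132]
```

View pics/s2.png

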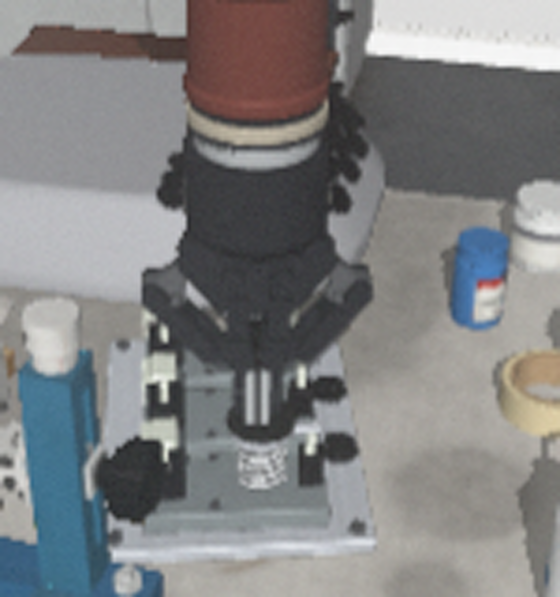

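Pad 3 is down about 9 mm under about 3 N, so it is the softest. The gripper is clear of the post, so I'll continue to 6 N.

{"method": "drive_tool", "body": {
  "commands": [
    [0,0,0,2,0,0,1],
    [0,0,0,2,0,0,1],
    [0,0,0,1,0,0,1],
    [0,0,0,0,0,0,1],
    [0,0,0,0,0,0,1]
  ]
}}

```text
time_s: 12.12
tcp_pos: [0.5732, -0.3267, 0.1403]
tcp_rot: [0.501, 0.498, -0.501, 0.499]
wrist_force: [2.6, 2.1, 3.8]
width: -0.0001
```

{"method": "drive_tool", "body": {
  "commands": [
    [0,0,0,2,0,0,1],
    [0,0,0,0,0,0,1],
    [0,0,0,0,0,0,1]
  ]
}}

```text
time_s: 12.5
tcp_pos: [0.5732, -0.3267, 0.1383]
tcp_rot: [0.501, 0.499, -0.501, 0.499]
wrist_force: [1.4, 1.8, 5.3]
width: -0.0001
```

{"method": "drive_tool", "body": {
  "commands": [
    [0,0,0,1.5,0,0,1],
    [0,0,0,0,0,0,1],
    [0,0,0,0,0,0,1]
  ]
}}

```text
time_s: 12.88
tcp_pos: [0.5732, -0.3267, 0.1368]
tcp_rot: [0.501, 0.499, -0.501, 0.499]
wrist_force: [1.5, 2.2, 5.0]
width: 0.0
```

{"method": "drive_tool", "body": {
  "commands": [
    [0,0,0,-10,0,0,1],
    [0,0,0,-15,0,0,1],
    [0,0,0,-50,0,0,1],
    [0,0,0,-25,0,-60,1],
    [0,0,0,0,0,0,1],
    [0,0,0,0,0,0,1]
  ]
}}

```text
time_s: 13.62
tcp_pos: [0.5721, -0.2696, 0.2357]
tcp_rot: [-0.501, -0.499, 0.502, -0.498]
wrist_force: [-0.2, -0.8, -0.5]
width: 0.0002
```

Run:
```python
from h import *
import cv2
s=ctrl.get_state();b=ctrl.grab_frame("wrist")[:,:,::-1].copy();print(s["tcp_pos"])
cv2.imwrite("pics/w3.png",b[60:360,120:420].repeat(2,0).repeat(2,1))
m=(b.min(2)>165)&(b.max(2).astype(int)-b.min(2)<45)
n,l,st,c=cv2.connectedComponentsWithStats(m.astype(np.uint8))
for i in range(1,n):
    if 60<st[i,4]<1500: print(c[i].round(1),st[i],ray("wrist",c[i],.065,s).round(4))
```

```text
[ 0.57209796 -0.26961453  0.23571513]
[302.4  91.5] [ 280   61   37   66 1208] [ 0.6142 -0.1875  0.065 ]
[ 19. 120.] [  0  94  46  41 429] [ 0.3743 -0.2091  0.065 ]
[442.3 125.4] [432 118  20  16 169] [ 0.7343 -0.2156  0.065 ]
[  7.2 146.8] [  0 140  16  17 116] [ 0.3588 -0.2317  0.065 ]
[286.7 180.2] [280 177  15   8 111] [ 0.6033 -0.2629  0.065 ]
[364.6 258. ] [345 238  39  41 862] [ 0.6812 -0.3411  0.065 ]
[ 98.9 284.6] [ 83 272  41  29 543] [ 0.4179 -0.3698  0.065 ]
[252.  304.4] [248 296   9  17 134] [ 0.5715 -0.3936  0.065 ]
```

View pics/w3.png

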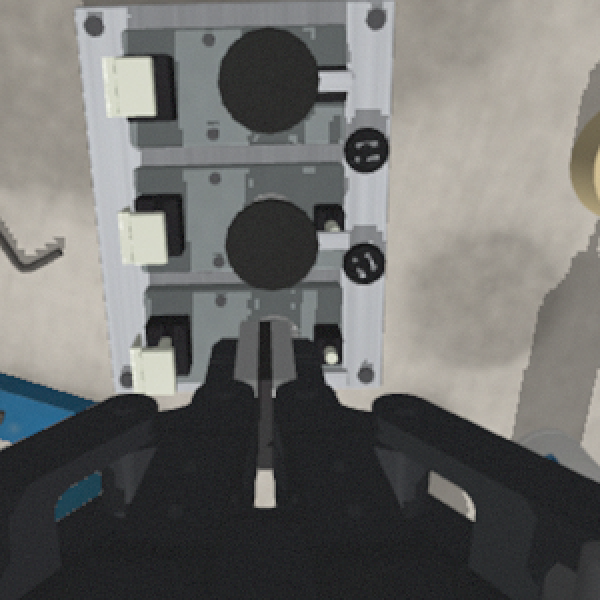

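The wrist view shows all three tags up at crop pixels (131,87), (145,238) and (155,371). The near nest's pin is visibly lower than the others. Checking the near tag's position.

Run:
```python
from h import *
s=ctrl.get_state()
for p in[(185.5,103.5),(192.5,179),(197.5,245.5)]: print(ray("wrist",p,.065,s).round(4))
for p in[(255,100.5),(255.5,182)]: print(ray("wrist",p,.082,s).round(4))
print(s["tcp_pos"])
```

```text
[ 0.5169 -0.1973  0.065 ]
[ 0.5186 -0.2621  0.065 ]
[ 0.5191 -0.3277  0.065 ]
[ 0.5748 -0.196   0.082 ]
[ 0.5749 -0.261   0.082 ]
[ 0.57185302 -0.27049609  0.23533614]
```

{"method": "drive_tool", "body": {
  "commands": [
    [0,0,0,0,-26,26,1],
    [0,0,0,0,-26,27,1],
    [0,0,0,0,0,0,1],
    [0,0,0,30,0,0,1],
    [0,0,0,30,0,0,1],
    [0,0,0,20,0,0,1],
    [0,0,0,8,0,0,1],
    [0,0,0,0,0,0,1]
  ]
}}

```text
time_s: 14.68
tcp_pos: [0.5208, -0.322, 0.1472]
tcp_rot: [-0.501, -0.499, 0.502, -0.498]
wrist_force: [0.1, 0.1, 0.3]
width: 0.0001
```

{"method": "drive_tool", "body": {
  "commands": [
    [0,0,0,4,0,0,1],
    [0,0,0,4,0,0,1],
    [0,0,0,4,0,0,1],
    [0,0,0,0,0,0,1],
    [0,0,0,0,0,0,1]
  ]
}}

```text
time_s: 15.3
tcp_pos: [0.521, -0.3218, 0.1357]
tcp_rot: [-0.501, -0.499, 0.501, -0.499]
wrist_force: [-0.0, -1.2, -0.2]
width: -0.0004
```

{"method": "drive_tool", "body": {
  "commands": [
    [0,0,0,2,0,0,1],
    [0,0,0,2,0,0,1],
    [0,0,0,0,0,0,1]
  ]
}}

```text
time_s: 15.68
tcp_pos: [0.521, -0.3218, 0.1317]
tcp_rot: [-0.501, -0.499, 0.501, -0.499]
wrist_force: [-0.4, -0.3, 2.0]
width: -0.0
```

{"method": "drive_tool", "body": {
  "commands": [
    [0,0,0,2,0,0,1],
    [0,0,0,2,0,0,1],
    [0,0,0,0,0,0,1]
  ]
}}

```text
time_s: 16.05
tcp_pos: [0.521, -0.3218, 0.1274]
tcp_rot: [-0.501, -0.499, 0.501, -0.499]
wrist_force: [-0.3, 0.6, 0.6]
width: 0.0002
```

{"method": "drive_tool", "body": {
  "commands": [
    [0,0,0,2,0,0,1],
    [0,0,0,1,0,0,1],
    [0,0,0,1,0,0,1],
    [0,0,0,0,0,0,1]
  ]
}}

```text
time_s: 16.55
tcp_pos: [0.5211, -0.3218, 0.1238]
tcp_rot: [-0.501, -0.499, 0.501, -0.499]
wrist_force: [0.1, 1.1, 2.4]
width: -0.0003
```

{"method": "drive_tool", "body": {
  "commands": [
    [0,0,0,1,0,0,1],
    [0,0,0,0,0,0,1],
    [0,0,0,0,0,0,1]
  ]
}}

```text
time_s: 16.92
tcp_pos: [0.521, -0.3218, 0.1237]
tcp_rot: [0.501, 0.499, -0.501, 0.499]
wrist_force: [-1.8, 0.8, 8.3]
width: 0.0005
```

{"method": "drive_tool", "body": {
  "commands": [
    [0,0,0,1,0,0,1],
    [0,0,0,0,0,0,1],
    [0,0,0,0,0,0,1]
  ]
}}

```text
time_s: 17.3
tcp_pos: [0.521, -0.3219, 0.1237]
tcp_rot: [0.502, 0.498, -0.501, 0.499]
wrist_force: [-3.7, 2.0, 12.9]
width: 0.0003
```

{"method": "drive_tool", "body": {
  "commands": [
    [0,0,0,-15,0,0,1],
    [0,0,0,-40,0,0,1],
    [0,0,0,-55,0,0,1],
    [0,0,0,-40,0,-50,1],
    [0,0,0,0,0,-30,1],
    [0,0,0,0,30,0,1],
    [0,0,0,0,0,0,1],
    [0,0,0,0,0,0,1]
  ]
}}

```text
time_s: 18.3
tcp_pos: [0.5508, -0.2437, 0.2705]
tcp_rot: [-0.501, -0.499, 0.502, -0.498]
wrist_force: [-0.3, -0.2, -0.1]
width: 0.0001
```

Run:
```python
from h import *
import cv2
s=ctrl.get_state();b=ctrl.grab_frame("wrist")[:,:,::-1];a=ctrl.grab_frame("side")[:,:,::-1];print(s["tcp_pos"],s["wrist_force"],s["time_s"])
u=cv2.resize(b[60:300,120:380],(433,400),interpolation=2);v=cv2.resize(a[190:270,180:290],(367,267),interpolation=2)
o=np.zeros((400,800,3),np.uint8);o[:,:433]=u;o[:267,433:]=v;cv2.imwrite("pics/fin.png",o)
```

```text
[ 0.55077719 -0.24368661  0.27054422] [-0.29876662 -0.21794264 -0.12555711] 18.3
```

View pics/fin.png

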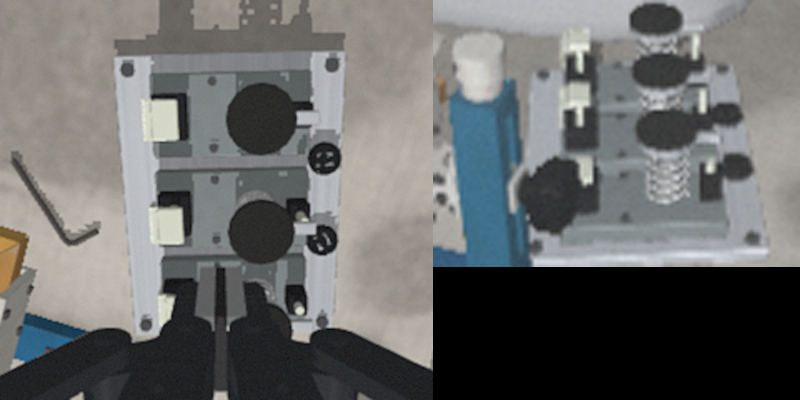

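The near tag now sits flush at its holder (side crop, about (586,170)). The other two tags are up, all pads have sprung back, and the caps and hex key haven't moved.

```bash
python3 -c "
from workcell import ctrl
print(ctrl.hand_in())"
```

```text
the job is handed in; nothing more can be done
None
```

I pressed all three pads, found the softest one, pushed its tag fully down and handed the job in at about 18 s on the robot's clock.

| Pad (seen from the robot) | Peak push | Depth reached |
|---|---|---|
| Left | 6.1 N | about 5–6 mm |
| Middle | 6.4 N | about 9 mm |
| Right (softest) | 5.0–5.3 N measured | about 18 mm |

- **Tag:** I pushed the right-hand nest's tag down until it met its stop. At the stop the force rose to about 13 N with no further travel.
- **Last check:** The final wrist and side pictures show the right tag down, the other two up and all pads back up. The caps and hex key were in place and the arm was clear. The pot and tape were outside the final crops, but the arm never went near them.
- **Uncertain readings:** The force readings were noisy by about 0.5–1 N, so the right pad's push reads slightly under 6 N although its depth matches 6 N. The pads also pushed back sideways by up to about 3 N, probably friction on the rubber.

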